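# Show the student egg, mug and paint

### The job

Show the student what to take for mixing egg tempera, pointing with the fingertips from straight above: first at the brown egg, then at the middle of the white mug's mouth, then at the paint pot with the blue lid. Each time bring the fingertips about 2.5 cm above it and stay still there for two seconds, and finish still pointing at the blue pot. Touch, move and lift nothing at all, and do not come down over the white egg, the other pots or the bottle: travel high from one thing to the next.

Things in the scene. Friction and masses are not known exactly. Their poses are not given: they have to be found in the camera images.
- egg_brown_top (a point): brown hen's egg, 43 mm across and 56.5 mm tall, standing upright and loose in one of the four cells of the blue-grey egg tray. The point is the very top of the egg, 64.5 mm above the table
- egg_white_top (a point): white hen's egg, 43 mm across and 56.5 mm tall, standing upright and loose in one of the four cells of the blue-grey egg tray. The point is the very top of the egg, 64.5 mm above the table. To be left alone
- tray: blue-grey egg tray, a fixed block 110 x 110 mm and 30 mm tall with four round cells, 45 mm wide, whose centres lie 26 mm either side of its own x and y axes; two cells are empty, the eggs stand in diagonally opposite ones. Origin: centre of its underside, on the table
- mug_rim (a point): white ceramic mug, 84 mm across, 90 mm tall, empty, with a handle on one side (reaching about 35 mm out); loose, 320 g. The point is the centre of its mouth at the rim's height, 90 mm above the table
- pot_blue_top (a point): closed paint pot, an upright white cylinder 56 mm across and 70 mm tall with a blue band and a blue screw lid; loose, 120 g. The point is the centre of the lid's top, 70 mm above the table
- pot_red_top (a point): closed paint pot, an upright white cylinder 56 mm across and 70 mm tall with a red band and a red screw lid; loose, 120 g. The point is the centre of the lid's top, 70 mm above the table. To be left alone
- pot_yellow_top (a point): closed paint pot, an upright white cylinder 56 mm across and 70 mm tall with a yellow band and a yellow screw lid; loose, 120 g. The point is the centre of the lid's top, 70 mm above the table. To be left alone
- vinegar_top (a point): amber glass bottle with a black cap, 56 mm across and 170 mm tall, the tallest thing in the work area; loose, 300 g, standing behind the others. The point is the top of its cap, 170 mm above the table. To be left alone
Mind the look-alikes: they are no part of the job. Of the things that look like the part that bears pot_blue_top, the middle-sized one is meant.

How it is judged (in metres and radians):
On the way, in this order (a step that is already met when the one before it is completed fails the run):
1. points at the brown egg: fingertips just above it for 1.5 s (horizontal distance between the grasp point and egg_brown_top below 0.02 m and height (world z) of the grasp point between 0.0875 and 0.1325 m), for 1.5 s.
2. then points at the mug: fingertips just above its mouth for 1.5 s (horizontal distance between the grasp point and mug_rim below 0.025 m and height (world z) of the grasp point between 0.113 and 0.158 m), for 1.5 s.
3. then points at the blue pot: fingertips just above its lid for 1.5 s (horizontal distance between the grasp point and pot_blue_top below 0.022 m and height (world z) of the grasp point between 0.093 and 0.138 m), for 1.5 s.
At the end, for the whole second after the job is handed in: The fingertips still hover over the blue pot: the grasp point (19 mm behind the tips) within 22 mm sideways of the lid's centre and 23 to 68 mm above it (tips about 4 to 49 mm). The top of every egg, pot, mug and bottle is within 8 mm of where it started (all of step 3 and distance of each of egg_brown_top, mug_rim, pot_blue_top, egg_white_top, pot_red_top, pot_yellow_top, vinegar_top from where it was at the start of the episode below 0.008 m); the robot touches nothing.
It fails at once if the robot touches something (over 0.3 N) (contact force between any of the fingers, the arm and anything else above 0.3 N).
It fails at once if something is moved, tipped or lifted by more than 8 mm (distance of any of egg_brown_top, mug_rim, pot_blue_top, egg_white_top, pot_red_top, pot_yellow_top, vinegar_top from where it was at the start of the episode above 0.008 m).
It fails at once if points at a wrong thing: comes down to within about 3 cm above the white egg, the red or yellow pot or the bottle ((horizontal distance between the grasp point and egg_white_top below 0.018 m and height (world z) of the grasp point between 0.0645 and 0.1145 m) or (horizontal distance between the grasp point and pot_red_top below 0.018 m and height (world z) of the grasp point between 0.07 and 0.12 m) or (horizontal distance between the grasp point and pot_yellow_top below 0.018 m and height (world z) of the grasp point between 0.07 and 0.12 m) or (horizontal distance between the grasp point and vinegar_top below 0.018 m and height (world z) of the grasp point between 0.17 and 0.22 m)).
It also fails if it takes over 54 s, if anything falls off the work surface, if the arm or the gripper's body presses on something with over 40 N, if the wrist force passes 120 N, or if a joint passes its speed limit or range.

### The arm

A 6-joint arm with a two-finger parallel gripper is mounted at the origin on the work surface. World frame = base frame: x ahead of the robot, y to its left, z up, the work surface at z = 0. Lengths are in m, angles in degrees, forces in N, time in s.
With the tool pointing down it reaches from about 0.325 to 0.85 m from the base axis. Payload 15.5 kg.
Tool frame: the origin (TCP) lies at the very end of the fingers, on their centre line; the grasp point (between the pads) lies arm.grip_depth behind it (arm.grip_depth is the distance from the TCP to the grasp point, in m); z points along the fingers, y is the line along which they close (so a half turn about z gives the same grasp; the last joint's range is limited). The gripper opens to 91 mm and grips with 3 to 60 N. Pads are 32 mm wide; open, the fingers measure 118 mm over their backs; the gripper's body (76 mm by 178 mm) begins 60 mm behind the grasp point.
Start: joints at [-69.758, 28.281, 77.091, -0, 74.628, -5.472], TCP at [0.271, -0.563, 0.182] pointing down, gripper open.
Joint ranges: [-166.48, 166.48], [-47.26, 123.95], [12.59, 153.08], [-70.14, 250.14], [6.76, 159.57], [-176.63, 176.63]. Speed limits (degrees/s): [108.29, 108.29, 147.25, 172.46, 172.46, 172.46].

### API

Orientations are given as a 3x3 rotation matrix whose columns are the frame's x, y, z axes.
In Python, from rig import arm gives the robot as it stands. Calls block until the motion is done:
- arm.move_to(position, orientation): joint-space move of the TCP to a pose.
- arm.move_l(position, orientation=None, feed=0.15): straight line of the TCP; orientation=None keeps the orientation; feed is the mean speed in m/s.
- arm.move_joints(angles): joint-space move.
- arm.grip(opening): finger opening in m; the grip force is fixed at half the most; returns when the fingers have stopped.
- arm.sleep(seconds).
- arm.solve_ik(position, orientation): joint angles nearest the present ones, or None.
- arm.snapshot(name): name is "scene" or "top" or "wrist"; returns the picture (384x512x3 uint8, red, green, blue); there is no depth.
- arm.get_calibration(name): a dict with "intrinsics" (3x3 intrinsics, pixels), "k1" (the pictures are not rectified: a ray, as slopes to the right and down, at radius r is drawn at 1 + k1 r^2 times it, then the intrinsics apply), "cam_to_world" (4x4, takes a point from camera to world coordinates). Camera axes: x right, y down, z forward; pixel columns grow to the right and rows downward; lengths in m; the calibration is good to about 2 mm. A picture is of the moment at which its call begins: read the wrist's pose just before it. get_calibration takes no time and is no camera call; for the wrist camera it gives the pose at the moment of the call.
A pose or a line that the arm cannot do raises arm.Unreachable and nothing moves.
- arm.sign_off(): hands the job in; it is judged then, once.
Readings, each from a call of its own:
- arm.current_t(): time.
- arm.current_joint_positions(): joint angles.
- arm.current_dq(): joint speeds.
- arm.current_tau(): joint torques, N m.
- arm.current_ee_pos(): TCP position.
- arm.current_tool_rot(): TCP orientation.
- arm.current_force(): force on the tool from outside, world axes, zero at the start.
- arm.current_torque(): the same for the moment, N m.
- arm.current_width(): finger opening in m.
- arm.current_grasp_force(): force on a finger pad.
Only numpy, scipy, OpenCV 4.12 (cv2) and the standard library are available. Lean on these libraries where they do the work, as an engineer would, in place of code of your own. Each camera call takes 0.05 s, during which the arm holds its last target. There are 200 camera calls.

## Working session

There is one attempt and no reset: what is moved stays moved. The work goes in short steps, each a Python script; the robot and the scene stay as the last script left them, time stands still between calls to the robot, and variables do not carry over. Pictures are saved under pics/ and viewed, at most 10 in all, crops included, and the job is handed in when it is done.

```bash
mkdir -p pics; python3 - <<'E'
from rig import arm
import cv2,json
for n in("scene","top"):
    cv2.imwrite(f"pics/{n}.png",cv2.cvtColor(arm.snapshot(n),cv2.COLOR_RGB2BGR))
    c=arm.get_calibration(n);print(n,c)
print(arm.current_t(),arm.grip_depth,arm.current_tool_rot())
E
```

```text
scene {'intrinsics': array([[416.75179624,   0.        , 255.66945691],
       [  0.        , 416.75179624, 195.49991462],
       [  0.        ,   0.        ,   1.        ]]), 'k1': -0.13242802864393255, 'cam_to_world': array([[ 0.85243078,  0.31573408, -0.41674182,  1.0076361 ],
       [ 0.52267652, -0.4946706 ,  0.6943416 , -0.7134782 ],
       [ 0.01307738, -0.80969932, -0.58669923,  0.70798034],
       [ 0.        ,  0.        ,  0.        ,  1.        ]])}
top {'intrinsics': array([[363.97794324,   0.        , 258.25594163],
       [  0.        , 363.97794324, 195.22683029],
       [  0.        ,   0.        ,   1.        ]]), 'k1': -0.07087714739761626, 'cam_to_world': array([[-0.0195953 , -0.9973395 ,  0.07021363,  0.52889056],
       [-0.99947805,  0.02134452,  0.02424961, -0.04401234],
       [-0.02568377, -0.06970181, -0.99723718,  1.10255385],
       [ 0.        ,  0.        ,  0.        ,  1.        ]])}
0.1 0.0188 [[ 9.00973484e-01  4.33873953e-01 -4.18565538e-04]
 [ 4.33874147e-01 -9.00972866e-01  1.05830689e-03]
 [ 8.20556013e-05 -1.13511121e-03 -9.99999352e-01]]
```

View pics/top.png

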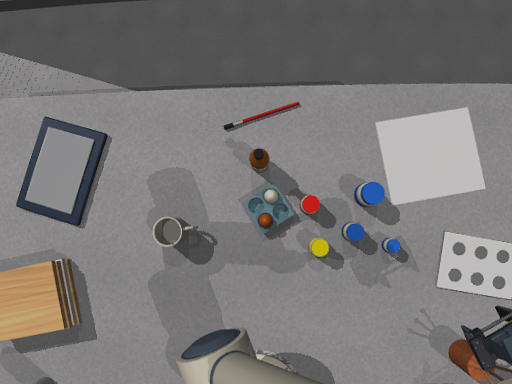

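View pics/scene.png

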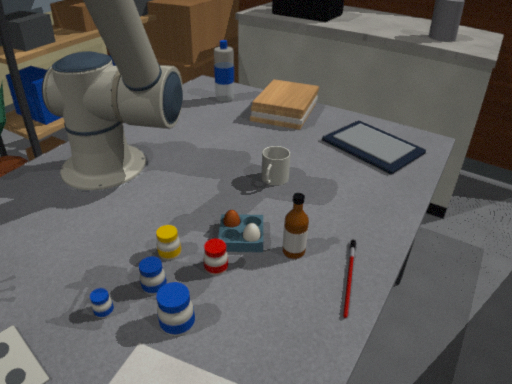

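The top view shows the brown egg near (265,220), the white egg (271,196) and the mug (168,232). The blue pots are at (371,194) big, (353,232) middle and (392,246) small. Red is at (311,204), yellow at (319,247) and the bottle at (259,157).

```bash
cat > h.py <<'E'
import numpy as np,cv2
from rig import arm
def cast(n,uv,z):
    c=arm.get_calibration(n);k=np.array([c["k1"],0,0,0,0.])
    p=cv2.undistortPoints(np.array([[uv]],float),c["intrinsics"],k)[0,0]
    T=c["cam_to_world"];d=T[:3,:3]@[*p,1];o=T[:3,3]
    return o+d*(z-o[2])/d[2]
def blob(m,near,r):
    g=np.zeros(m.shape,np.uint8);cv2.circle(g,near,r,255,-1)
    cs,_=cv2.findContours(cv2.bitwise_and(m,g),cv2.RETR_EXTERNAL,cv2.CHAIN_APPROX_NONE)
    c=max(cs,key=cv2.contourArea);return cv2.minEnclosingCircle(c),cv2.boundingRect(c),cv2.contourArea(c)
E
python3 - <<'E'
from h import *
S=dict(brown=((0,90,30),(14,255,255),.045),white=((0,0,125),(40,70,255),.05),blue=((108,150,60),(125,255,255),.065),red=((0,190,90),(6,255,255),.065),yellow=((22,150,90),(35,255,255),.065),mug=((0,0,125),(40,70,255),.09))
L=[("egg_brown","brown",(265,220),13,(232,217),13),("egg_white","white",(271,196),10,(252,232),13),("mid","blue",(353,232),16,(152,273),22),("big","blue",(371,194),20,(175,305),28),("small","blue",(392,246),14,(101,301),16),("red","red",(311,204),14,(215,254),18),("yellow","yellow",(319,247),14,(168,241),18),("mug","mug",(168,232),22,(276,165),24)]
I={n:cv2.imread(f"pics/{n}.png") for n in("top","scene")}
for nm,col,t,rt,s,rs in L:
    lo,hi,z=S[col]
    for n,c,r in(("top",t,rt),("scene",s,rs)):
        try:
            (cc,R),b,a=blob(cv2.inRange(cv2.cvtColor(I[n],cv2.COLOR_BGR2HSV),lo,hi),c,r)
            print(nm,n,np.round(cc,1),round(R,1),b,a,cast(n,cc,z).round(3))
        except Exception as e: print(nm,n,e)
print("bottle",cast("top",(258,154),.17),cast("scene",(298,199),.17))
a=cv2.resize(I["top"][180:260,140:240],None,fx=4,fy=4,interpolation=cv2.INTER_CUBIC)
b=cv2.resize(I["top"][180:260,240:340],None,fx=4,fy=4,interpolation=cv2.INTER_CUBIC)
cv2.imwrite("pics/crop.png",np.hstack([a,b]))
E
```

```text
egg_brown top [265.1 220.1] 7.1 (258, 213, 15, 15) 137.5 [ 0.531 -0.037  0.045]
egg_brown scene [231.2 218.6] 9.0 (223, 210, 17, 17) 197.5 [ 0.536 -0.046  0.045]
egg_white top [269.7 194.4] 5.9 (264, 190, 12, 10) 82.0 [ 0.605 -0.051  0.05 ]
egg_white scene [253.6 230.7] 8.1 (247, 223, 13, 16) 128.0 [ 0.612 -0.061  0.05 ]
mid top [355.1 231.7] 8.8 (347, 224, 17, 17) 211.5 [ 0.492 -0.291  0.065]
mid scene [150.1 265.9] 11.6 (139, 256, 23, 21) 354.0 [ 0.495 -0.294  0.065]
big top [372.7 193. ] 11.4 (362, 182, 23, 22) 369.0 [ 0.601 -0.346  0.065]
big scene [169.7 296.3] 19.5 (151, 279, 39, 34) 835.0 [ 0.585 -0.335  0.065]
small top [393.  245.3] 6.4 (387, 240, 13, 12) 111.0 [ 0.451 -0.398  0.065]
small scene [ 99.1 296. ] 9.3 (90, 288, 19, 17) 214.5 [ 0.466 -0.414  0.065]
red top [310.7 203.7] 8.4 (303, 196, 17, 16) 191.5 [ 0.575 -0.168  0.065]
red scene [214.9 247.2] 10.4 (205, 238, 21, 19) 275.5 [ 0.577 -0.171  0.065]
yellow top [319.6 247.4] 8.8 (311, 239, 18, 18) 223.0 [ 0.45  -0.189  0.065]
yellow scene [166.3 232.9] 10.5 (156, 225, 21, 18) 281.0 [ 0.452 -0.193  0.065]
mug top [165.8 231.1] 15.7 (152, 216, 30, 31) 672.0 [0.505 0.242 0.09 ]
mug scene [286. 162.] 15.0 (284, 147, 7, 31) 30.0 [0.556 0.203 0.09 ]
bottle [ 0.7016702  -0.02277199  0.17      ] [ 0.71021614 -0.03816754  0.17      ]
```

View pics/crop.png

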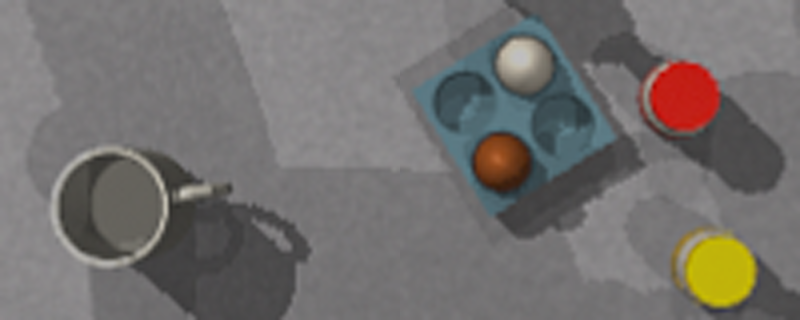

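```bash
python3 - <<'E'
from h import *
m=cast("top",(167.6,231.2),.09);print(m)
R=arm.current_tool_rot();print("cam in tool",R.T@(arm.get_calibration("wrist")["cam_to_world"][:3,3]-arm.current_ee_pos()))
D=np.diag([1.,-1,-1]);H=.28;g=arm.grip_depth
p=arm.current_ee_pos();arm.move_l([p[0],p[1],H]);arm.grip(0.0)
for nm,x,y,top in(("egg",.532,-.040,.0645),("mug",m[0],m[1],.09),("blue",.493,-.292,.07)):
    arm.move_l([x,y,H],D,feed=.2)
    if nm!="egg":pass
    arm.move_l([x,y,top+.025],D,feed=.1)
    arm.sleep(2.2)
    q=np.array(arm.current_ee_pos());print(nm,q.round(4),"grasp z",q[2]+g,arm.current_t(),np.round(arm.current_force(),2))
    cv2.imwrite(f"pics/{nm}_s.png",cv2.cvtColor(arm.snapshot("scene"),cv2.COLOR_RGB2BGR))
    if nm!="blue":arm.move_l([x,y,H],D,feed=.15)
a=[cv2.imread(f"pics/{n}_s.png")[110:330,80:340] for n in("egg","mug","blue")]
cv2.imwrite("pics/chk.png",np.hstack(a))
E
```

```text
[0.50457416 0.23669339 0.09      ]
cam in tool [ 6.87997999e-02 -6.59117109e-05 -2.02152978e-01]
egg [ 0.532  -0.04    0.0895] grasp z 0.10832265354741613 9.6 [ 0.12 -0.88 -0.59]
mug [0.5046 0.2367 0.115 ] grasp z 0.13378124332688196 16.6083 [-0.4   0.52  0.79]
blue [ 0.493 -0.292  0.095] grasp z 0.11380343688772905 24.9 [ 0.35 -0.71  0.23]
```

View pics/chk.png

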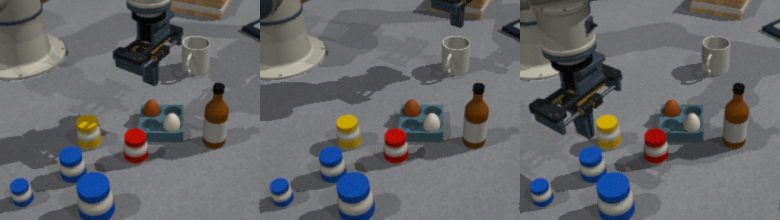

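The three panels show the gripper hovering over the egg, mug and middle blue pot with nothing disturbed. The tips look slightly high over the egg and mug, so I'll compare where the TCP should project with where it appears.

```bash
python3 - <<'E'
from h import *
def proj(n,P):
    c=arm.get_calibration(n);T=np.linalg.inv(c["cam_to_world"])
    return cv2.projectPoints(np.array([P],float),cv2.Rodrigues(T[:3,:3])[0],T[:3,3],c["intrinsics"],np.array([c["k1"],0,0,0,0.]))[0][0,0]
out=[]
for nm,P,t in(("egg",(.532,-.04,.0895),.0645),("mug",(.5046,.2367,.115),.09),("blue",(.493,-.292,.095),.07)):
    I=cv2.imread(f"pics/{nm}_s.png");u=proj("scene",P);v=proj("scene",(*P[:2],t));print(nm,u.round(1),v.round(1))
    o=np.maximum(np.round(v).astype(int)-[32,45],0);c=cv2.resize(I[o[1]:o[1]+80,o[0]:o[0]+64],None,fx=4,fy=4,interpolation=cv2.INTER_CUBIC)
    for w,k in((u,(0,255,0)),(v,(255,0,255))):cv2.drawMarker(c,tuple(np.round((w-o+.5)*4).astype(int).tolist()),k,0,14,1)
    out.append(c)
cv2.imwrite("pics/proj.png",np.hstack(out))
cv2.imwrite("pics/topend.png",cv2.cvtColor(arm.snapshot("top"),cv2.COLOR_RGB2BGR))
print(arm.current_t())
E
```

```text
egg [230.8 202.6] [231.  210.5]
mug [276.2 144.7] [275.8 152.1]
blue [148.1 255.1] [149.8 263.5]
25.0
```

View pics/proj.png

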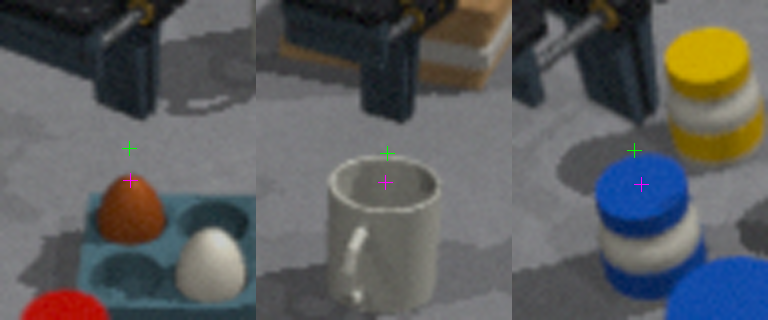

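In all three crops the fingertip sits about 7–10 px above the projected TCP (green), while the object marks (magenta) fit. I'll check the finger opening and the end views.

```bash
python3 - <<'E'
from h import *
print(arm.current_width(),arm.current_ee_pos(),arm.current_tool_rot().round(3).tolist(),arm.current_joint_positions(),arm.current_dq())
w=cv2.cvtColor(arm.snapshot("wrist"),cv2.COLOR_RGB2BGR)
I=cv2.imread("pics/blue_s.png")[130:330,60:240];T=cv2.imread("pics/topend.png")[160:300,280:420]
f=lambda a,s:cv2.resize(a,s,interpolation=cv2.INTER_CUBIC)
cv2.imwrite("pics/end.png",np.vstack([np.hstack([f(I,(360,400)),f(T,(400,400))]),cv2.copyMakeBorder(f(w,(266,200)),0,0,0,494,0)]))
c=arm.get_calibration("wrist");print(c)
E
```

```text
0.00039055187753057993 [ 0.49300291 -0.29198489  0.09498484] [[1.0, 0.0, -0.0], [0.0, -1.0, 0.0], [-0.0, -0.0, -1.0]] [-3.66077304e+01  2.98158904e+01  9.03409734e+01  1.19236962e-03
  5.98444941e+01  5.33907824e+01] [ 0.05275716 -0.10902579  0.0719382  -0.03262207 -0.04571884  0.02737285]
{'intrinsics': array([[322.35380264,   0.        , 255.12438017],
       [  0.        , 322.35380264, 192.45810165],
       [  0.        ,   0.        ,   1.        ]]), 'k1': -0.06629447808657046, 'cam_to_world': array([[ 5.49547817e-04, -9.70223959e-01, -2.42208934e-01,
         5.61645754e-01],
       [-9.99999674e-01, -6.76287302e-04,  4.40126231e-04,
        -2.91420758e-01],
       [-5.90823841e-04,  2.42208614e-01, -9.70224015e-01,
         2.97143643e-01],
       [ 0.00000000e+00,  0.00000000e+00,  0.00000000e+00,
         1.00000000e+00]])}
```

View pics/end.png

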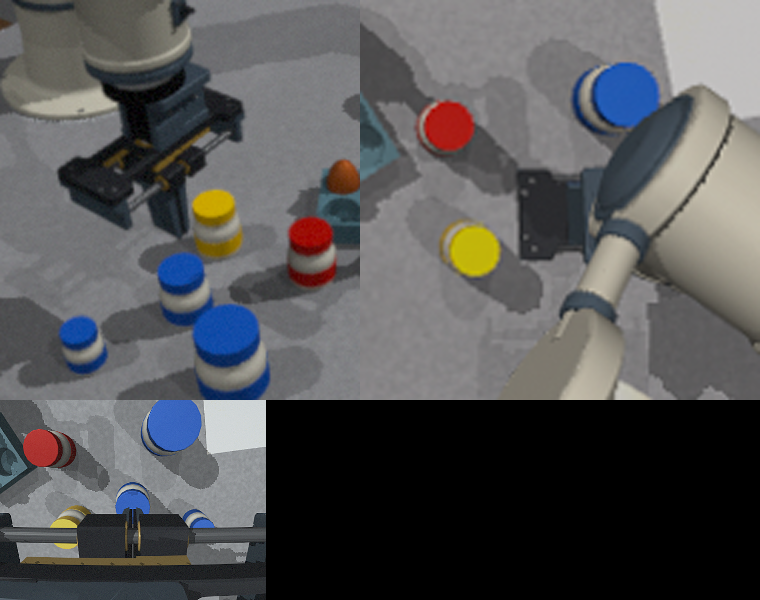

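The gripper is closed and hovering close by the middle blue pot. Next I'll test whether the wrist camera, whose pose comes from the arm, places the pots where the fixed cameras do.

```bash
python3 - <<'E'
from h import *
w=cv2.cvtColor(arm.snapshot("wrist"),cv2.COLOR_RGB2BGR);h=cv2.cvtColor(w,cv2.COLOR_BGR2HSV)
for nm,lo,hi,z in(("red",(0,170,80),(6,255,255),.065),("blue",(105,130,60),(125,255,255),.065)):
    cs,_=cv2.findContours(cv2.inRange(h,lo,hi),0,1)
    for c in cs:
        if cv2.contourArea(c)>150:
            q,r=cv2.minEnclosingCircle(c);print(nm,np.round(q),round(r),cv2.boundingRect(c),cast("wrist",q,z).round(3),cast("wrist",q,.095).round(3))
c=arm.get_calibration("wrist");T=np.linalg.inv(c["cam_to_world"])
P=np.array([[.493,-.292,z] for z in(.095,.114,.155,.07)])
print(cv2.projectPoints(P,cv2.Rodrigues(T[:3,:3])[0],T[:3,3],c["intrinsics"],np.array([c["k1"],0,0,0,0.]))[0][:,0].round(1))
cv2.imwrite("pics/w2.png",cv2.resize(w[130:330,155:355],(600,600),interpolation=cv2.INTER_CUBIC))
E
```

```text
red [79. 91.] 37 (45, 56, 67, 72) [ 0.577 -0.167  0.065] [ 0.575 -0.183  0.095]
blue [389. 244.] 23 (366, 225, 47, 21) [ 0.463 -0.396  0.065] [ 0.475 -0.383  0.095]
blue [372. 224.] 21 (351, 210, 42, 24) [ 0.479 -0.381  0.065] [ 0.49  -0.369  0.095]
blue [255. 204.] 34 (222, 171, 67, 67) [ 0.495 -0.291  0.065] [ 0.503 -0.291  0.095]
blue [334.  44.] 56 (283, 0, 105, 100) [ 0.607 -0.344  0.065] [ 0.601 -0.338  0.095]
[[256.1 219.2]
 [256.2 229.3]
 [256.4 259.4]
 [256.  208.2]]
```

View pics/w2.png

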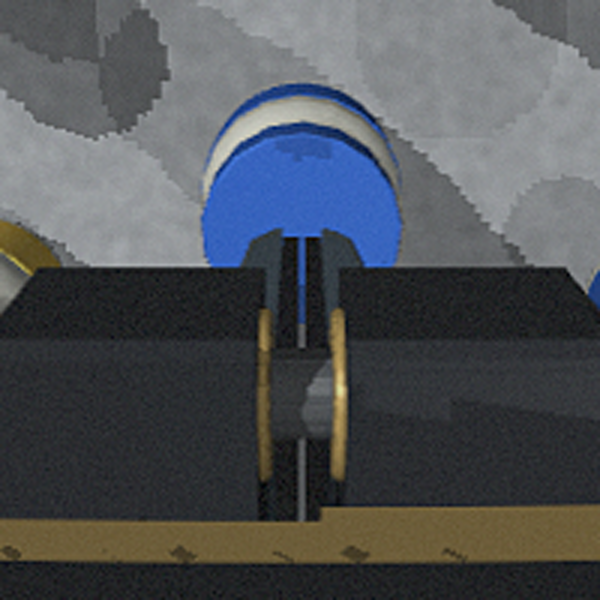

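```bash
python3 - <<'E'
from h import *
for z in(.095,.115,.125,.135):print(z,"scene tip",cast("scene",(145,244),z).round(3),"scene +x edge",cast("scene",(152,248),z).round(3),"wrist +x edge",cast("wrist",(255.3,207.3),z).round(3))
for z in(.17,.2,.22,.25):print(z,"top body +y end",cast("top",(335,219.5),z).round(3),cast("top",(335,251),z).round(3))
E
```

```text
0.095 scene tip [ 0.463 -0.27   0.095] scene +x edge [ 0.485 -0.271  0.095] wrist +x edge [ 0.501 -0.291  0.095]
0.115 scene tip [ 0.481 -0.285  0.115] scene +x edge [ 0.502 -0.286  0.115] wrist +x edge [ 0.507 -0.291  0.115]
0.125 scene tip [ 0.49  -0.292  0.125] scene +x edge [ 0.511 -0.293  0.125] wrist +x edge [ 0.51  -0.291  0.125]
0.135 scene tip [ 0.499 -0.299  0.135] scene +x edge [ 0.519 -0.3    0.135] wrist +x edge [ 0.513 -0.291  0.135]
0.17 top body +y end [ 0.528 -0.216  0.17 ] [ 0.448 -0.214  0.17 ]
0.2 top body +y end [ 0.528 -0.21   0.2  ] [ 0.451 -0.208  0.2  ]
0.22 top body +y end [ 0.528 -0.207  0.22 ] [ 0.453 -0.204  0.22 ]
0.25 top body +y end [ 0.528 -0.201  0.25 ] [ 0.455 -0.199  0.25 ]
```

The scene and wrist rays both put the real tips at z≈0.125, about 30 mm above the reported TCP with the fingers closed. Sideways they are exact. I'll repeat the tour at heights where the grasp point is in band under either reading; there is enough time.

```bash
python3 - <<'E'
from h import *
D=np.diag([1.,-1,-1]);H=.25;g=arm.grip_depth;P=arm.current_ee_pos()
x,y=.493,-.292
arm.move_l([x,y,H],D,feed=.18)
for nm,x,y,gz in(("egg",.532,-.040,.096),("mug",.5046,.2367,.121),("blue",.4935,-.2915,.101)):
    arm.move_l([x,y,H],D,feed=.25)
    arm.move_l([x,y,gz-g],D,feed=.12)
    arm.sleep(2.0)
    print(nm,np.round(arm.current_ee_pos(),4),arm.current_t())
    if nm!="blue":arm.move_l([x,y,H],D,feed=.18)
b=cv2.cvtColor(arm.snapshot("scene"),cv2.COLOR_RGB2BGR);a=cv2.imread("pics/scene.png")
d=cv2.absdiff(a,b).max(2)
for n,(u,v) in dict(egg=(232,217),white=(252,232),mug=(276,165),mid=(152,275),red=(215,256),yel=(168,243),bottle=(296,225)).items():print(n,(d[v-12:v+12,u-12:u+12]>60).mean().round(3))
cv2.imwrite("pics/final.png",b)
if arm.current_t()<52: print(arm.sign_off())
E
```

```text
egg [ 0.532  -0.04    0.0772] 30.8667
mug [0.5046 0.2367 0.1022] 36.6167
blue [ 0.4935 -0.2915  0.0822] 43.4083
egg 0.0
white 0.0
mug 0.0
mid 0.0
red 0.0
yel 0.0
bottle 0.0
the job is handed in; nothing more can be done
None
```

I handed the job in at about 43.5 s, after pointing at the brown egg, the mug's mouth and the middle-sized blue pot in that order and finishing over the blue pot; the camera check shows nothing moved. The fingers, closed, show up about 30 mm higher than the arm reports (cause not established), so I repeated the whole tour at heights that fit either reading; the verdict was not shown to me.

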